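# Seat a stirrer shaft against the end stop of a length gauge

## Robot

A 7-joint arm with a two-finger parallel gripper is mounted at the origin on the work surface. World frame = base frame: x ahead of the robot, y to its left, z up, the work surface at z = 0. Lengths are in m, angles in rad, forces in N, time in s.
With the tool pointing down it reaches from about 0.425 to 0.875 m from the base axis. Payload 4.7 kg.
Tool frame: the origin (TCP) lies on the centre line of the jaws, within the pads' length; the fingertips stand ahead of it and the grasp point (between the pads) lies 2 mm behind it (nose_length is the z of the fingertips in the tool frame, in m); z points along the fingers, y is the line along which they close (so a half turn about z gives the same grasp; the last joint's range is limited). The gripper opens to 87 mm and grips with 3 to 60 N. Pads are 19 mm wide; open, the fingers measure 117 mm over their backs; the gripper's body (75 mm by 190 mm) begins 51 mm behind the grasp point.
Start: joints at [1.12, 0.321, -0.07, 1.45, 0.023, 1.371, -0.057], TCP at [0.291, -0.581, 0.214] pointing down, gripper open.
Joint ranges: [-2.86, 2.86], [-0.3, 2.09], [-1.38, 1.24], [0.06, 2.45], [-1.56, 4.7], [0.09, 2.05], [-2.69, 2.69]. Speed limits (rad/s): [2.57, 2.57, 3.14, 3.14, 3.14, 3.14, 3.14].

## Interface

Orientations are given as a rotation vector (axis times angle).
In Python, from bench import * gives the robot as it stands.
- The arm moves only by the tool send_rows, never from a script. Its arguments are lists of equal length, an entry for each row: "xyz": the shift along the tool's x, y, z in mm, a list of three; "dr": the turn, a rotation vector about the tool's x, y, z in rad, a list of three. A call has exactly 10 rows; each row is the pose to reach, as a shift and turn from the pose commanded when the call began, along the tool's axes at that moment; what a row does not reach only later rows make up. A row lasts 1/12 s, in which the tool goes at most 41.7 mm and 7.16 degrees, less where a joint would pass 70% of its speed; a pose out of reach is approached as far as the arm can. A call with a gripper value outside its range is refused whole. "jaw" is the finger opening in mm, from 0 to 87, set as the call begins (left out, the last holds). The fingers move at their own pace and stop on an object; "grip_force" is the grip in N (left out, the last holds). Time passes only in rows, so rows that repeat a pose let the fingers close, or fill a call up. It gives the time, the measured TCP pose, the force, the opening and the grip force at its end, in the units of the state.
- get_state(): the state, without advancing time (a new reading comes with each control period).
- get_image(name): name is "side" or "top" or "wrist"; returns the picture (400x640x3 uint8, red, green, blue); there is no depth.
- calibration(name): a dict with "vfov" (degrees; the focal length in pixels is half the picture's height over the tangent of half this angle, whatever the lens; pixels are square), "cx", "cy" (the principal point, pixels), "rvec" (rotation vector, rad) and "tvec" (3), from world to camera coordinates, as OpenCV has them; the wrist camera has in their place "hand_eye" (4x4, takes a point from camera to tool coordinates, whose origin is the TCP and whose axes are the flange's). Camera axes: x right, y down, z forward; pixel columns grow to the right and rows downward; lengths in m; the calibration is good to about 2 mm. A picture is of the moment at which its call begins: read the wrist's pose just before it. calibration takes no time and is no camera call.
- close_job(): hands the job in; it is judged then, once.
The state is a dict: "time": time; "joint_positions": joint angles; "qd": joint speeds; "joint_torque": joint torques, N m; "position": TCP position; "tool_rot": TCP orientation; "ft_force": force on the tool from outside, world axes, zero at the start; "torque": the same for the moment, N m; "grip_width": opening from 0.0 (shut) to 1.0 (fully open); "grip_force": force on a finger pad.
Only numpy, scipy, OpenCV 4.12 (cv2) and the standard library are available. Lean on these libraries where they do the work, as an engineer would, in place of code of your own. Each camera call takes 0.05 s, during which the arm holds its last target. There are 200 camera calls.

## Task

Take the loose steel stirrer shaft from its wooden rest and lay it gently in the V-groove of the length gauge, with its end at least 20 mm short of the end stop, and let go of it. Then push it along the groove until its end is home against the end stop, pressing it there with about 8 N for a moment (the stop takes no more than 20 N), and leave it lying against the stop. Leave the cup, the bottle and the spatula alone.

Things in the scene. Friction and masses are not known exactly. Their poses are not given: they have to be found in the camera images.
- shaft_mid (a point): Middle of the loose steel stirrer shaft, on its axis: a plain round bar, diameter 14 mm, length 240 mm, both ends flat and alike, 0.2 to 0.4 kg. x runs along the shaft. At the start it lies level in the rest, its axis 55 mm above the bench.
- rest: Fixed wooden rest that holds the shaft at the start: base 210 x 60 x 12 mm, two notched posts 12 mm thick, 35 mm wide, 80 mm either side of the middle along x, tops 56 mm above the bench. Between the posts nothing is higher than 12 mm. Origin: middle of the underside; x runs along the shaft, z up.
- groove (a point): Point on the axis that the shaft takes when lying in the gauge's groove, 55 mm above the bench. x runs along the groove to the end stop, z up. The stop's steel anvil, 13 mm thick, meets the shaft's end with a flat face (anvil_face), clamped for the day anywhere from 75 to 100 mm ahead of this point: its place is not measured and must be felt or seen. Its cushioned head gives about 1 mm per 6 N.
- cup: White plastic mixing cup, diameter 90 mm, height 100 mm, standing loose; leave alone. Origin: middle of its underside.
- bottle: White plastic bottle, diameter 60 mm, height 190 mm, standing loose; leave alone. Origin: middle of its underside.
- spatula: Loose spatula lying flat on the bench, handle along x; leave alone.
- gauge: Length gauge, fixed. Origin: on its underside, 55 mm straight below groove, same axes. Dark base 70 mm wide, 12 mm thick, x -110 to +165 mm. Aluminium 90-degree V-groove in two sections, x -105 to -65 and +25 to +100 mm, rims 59 mm above the bench, 28 mm apart (40 mm outside). Between them a gap for fingers, nothing above 12 mm. The end at -105 mm is open; a shaft that is home sticks out there 35 to 60 mm.
- stop: The gauge's end stop: a dark block 44 mm wide, 26 mm thick, rising 13 mm above the groove axis (its black clamp knob 39 mm). Origin: on the groove axis in the block's face, 125 mm ahead of groove; x points along the groove, away from the incoming shaft. Takes at most 20 N; keep the arm off it. Its anvil is a round steel pin, see groove.
There are look-alikes about, which are no part of the job. Of the things that look like the part that bears shaft_mid, the larger one is meant.

How it is judged:
On the way, in this order (a step that is already met when the one before it is completed fails the run):
1. the shaft lies in the groove, released, its end at least 20 mm short of the stop (distance between anvil_face and shaft_mid above 0.139 m and x of shaft_mid in the frame of groove below 0 m and y of shaft_mid in the frame of groove between -0.003 and 0.003 m and z of shaft_mid in the frame of groove between -0.003 and 0.003 m and angle between the x axis of shaft_mid and the x axis of groove, either way round below 0.03 rad and contact force between the fingers and shaft below 0.1 N and linear speed of shaft below 0.02 m/s), for 0.2 s.
2. the shaft's end is pressed on the stop with at least 3 N (contact force between shaft and stop above 3 N and angle between the x axis of shaft_mid and the x axis of groove, either way round below 0.03 rad), for 0.2 s.
At the end, for the whole second after the job is handed in: The shaft lies at rest in the V-groove (axis within 3 mm and 0.03 rad of the groove's), released, with its end touching the face of the stop's anvil (gap under 1.8 mm) (distance between anvil_face and shaft_mid below 0.1218 m and y of shaft_mid in the frame of groove between -0.003 and 0.003 m and z of shaft_mid in the frame of groove between -0.003 and 0.003 m and angle between the x axis of shaft_mid and the x axis of groove, either way round below 0.03 rad and linear speed of shaft below 0.01 m/s and contact force between the arm and shaft below 0.1 N).
It fails at once if the shaft is pushed against the stop with more than 20 N (contact force between shaft and stop above 20 N).
It fails at once if the arm strikes the stop (contact force between the arm and stop above 5 N).
It fails at once if the shaft is slammed or forced into the gauge (over 45 N) (contact force between shaft and gauge above 45 N).
It fails at once if the cup, bottle or spatula is moved more than 15 mm (distance of any of cup, bottle, spatula from where it was at the start of the episode above 0.015 m).
It also fails if it takes over 54 s, if anything falls off the work surface, if the arm or the gripper's body presses on something with over 40 N, if the wrist force passes 120 N, or if a joint passes its speed limit or range.

## Working session

There is one attempt and no reset: what is moved stays moved. The work goes in short steps, Python scripts to look and compute and a tool call to move; the robot and the scene stay as the last step left them, time stands still between calls to the robot, and variables do not carry over. Pictures are saved under pics/ and viewed, at most 12 in all, crops included, and the job is handed in when it is done.

Besides the shell and the picture viewer there is one more tool, called after "Request:" as name(argument=value, ...), one argument or row to a line, values as JSON. send_rows: Moves the arm, as the interface text tells. Its arguments: {"type":"object","properties":{"xyz":{"type":"array"},"dr":{"type":"array"},"jaw":{"type":"number"},"grip_force":{"type":"number"}},"required":["xyz","dr"]}

```bash
mkdir -p pics
python3 - <<'E'
from bench import *
import cv2
s=get_state();print(s)
for n in("top","side"):
    im=get_image(n);cv2.imwrite(f"pics/{n}0.png",im[:,:,::-1]);print(calibration(n))
print(calibration("wrist"))
E
```

```text
{'time': 0.0, 'joint_positions': array([ 1.12011011,  0.32185089, -0.07011063,  1.45168583,  0.0226022 ,
        1.37079549, -0.05691545]), 'qd': array([-0.00097084, -0.00192362, -0.00016021,  0.00110245, -0.00068238,
       -0.00149336, -0.00206884]), 'joint_torque': array([ 7.56492573e-04, -4.91282737e+01, -4.03596517e-01, -3.12526882e+01,
       -6.42141444e-02,  4.38247737e-02,  1.70065991e-04]), 'position': array([ 0.29106045, -0.58054709,  0.21333819]), 'tool_rot': array([-3.05530017e+00, -7.23160245e-01,  8.46437352e-04]), 'ft_force': array([ 0.19481375, -0.02135213, -0.885749  ]), 'torque': array([ 0.05944779,  0.0387188 , -0.02576464]), 'grip_force': 0.0, 'grip_width': 1.0015269248825014}
{'vfov': 42.92134448115551, 'cx': 324.3967855702046, 'cy': 200.8680734698339, 'rvec': array([ 2.25794518, -1.92178006,  0.22627548]), 'tvec': array([-0.07839341,  0.60418172,  1.25216398])}
{'vfov': 56.36990040267012, 'cx': 321.55587215151763, 'cy': 198.61933815933622, 'rvec': array([ 0.4481945 , -2.58857127,  1.35653376]), 'tvec': array([0.55893648, 0.19033765, 0.98037037])}
{'vfov': 65.4215271044597, 'cx': 321.7382380189668, 'cy': 199.49636080586902, 'hand_eye': array([[ 8.36221712e-05, -9.69600539e-01, -2.44693254e-01,
         6.64522548e-02],
       [ 9.99999920e-01, -1.46189977e-05,  3.99670817e-04,
        -3.20740397e-05],
       [-3.91098210e-04, -2.44693267e-01,  9.69600460e-01,
        -1.70273231e-01],
       [ 0.00000000e+00,  0.00000000e+00,  0.00000000e+00,
         1.00000000e+00]])}
```

View pics/top0.png

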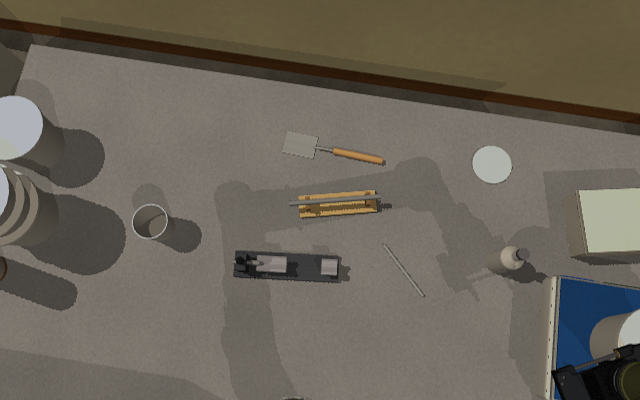

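View pics/side0.png

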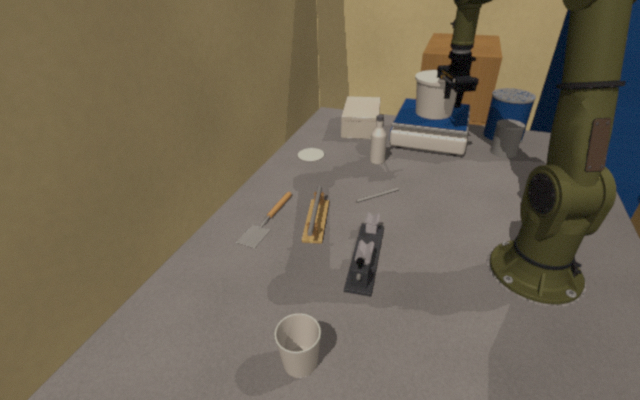

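The top view shows the rest with its shaft around (338,202) and the gauge around (287,266), its stop on the left. The cup is at (150,222), the bottle at (512,260) and the spatula at (335,150). The thin rod at (403,270) is a look-alike. I'll enlarge the rest and gauge area.

```bash
cat > h.py <<'E'
from bench import *
import cv2, numpy as np
from scipy.spatial.transform import Rotation as R
def cam(n,s=None):
    c=calibration(n); f=200/np.tan(np.radians(c["vfov"]/2))
    K=np.array([[f,0,c["cx"]],[0,f,c["cy"]],[0,0,1]])
    if n=="wrist":
        s=s or get_state(); T=np.eye(4);T[:3,:3]=R.from_rotvec(s["tool_rot"]).as_matrix();T[:3,3]=s["position"]
        T=T@c["hand_eye"]; Rc=T[:3,:3].T; return K,Rc,-Rc@T[:3,3]
    return K,R.from_rotvec(c["rvec"]).as_matrix(),np.array(c["tvec"])
def ray(C,uv,z):
    K,Rc,t=C; o=-Rc.T@t; d=Rc.T@np.linalg.solve(K,[uv[0],uv[1],1]); return o+d*(z-o[2])/d[2]
def proj(C,p):
    K,Rc,t=C; q=K@(Rc@np.array(p)+t); return q[:2]/q[2]
E
python3 - <<'E'
from h import *
im=cv2.imread("pics/top0.png")[180:290,225:395]
cv2.imwrite("pics/c.png",cv2.resize(im,None,fx=4.7,fy=4.7,interpolation=cv2.INTER_CUBIC))
C=cam("top")
for n,uv,z in [("shaftL",(289,203.5),.055),("shaftR",(381,198),.055),("gaugeL",(234,264),.012),("gaugeR",(340,269),.012),("restmid",(338.5,204),.02)]: print(n,ray(C,uv,z))
E
```

```text
shaftL [0.59025529 0.11003008 0.055     ]
shaftR [ 0.64369722 -0.12613807  0.055     ]
gaugeL [0.41531493 0.22870152 0.012     ]
gaugeR [ 0.44694338 -0.04889894  0.012     ]
restmid [ 0.61769707 -0.01820978  0.02      ]
```

View pics/c.png

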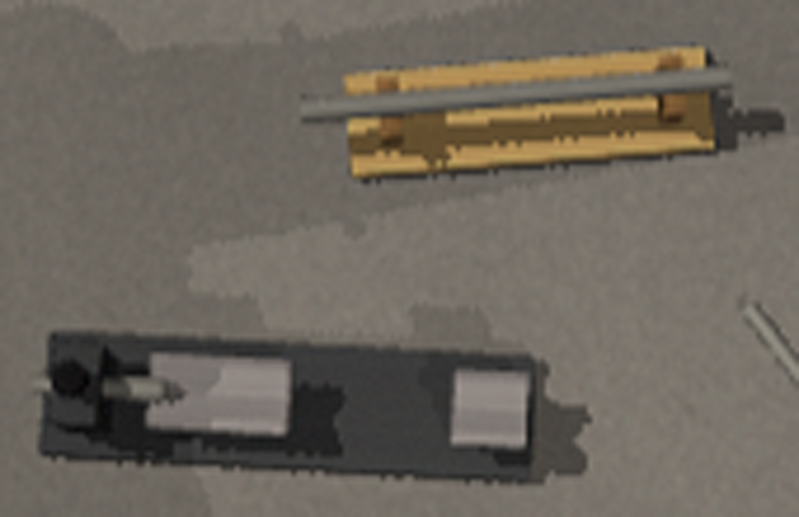

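Run:
```python
from h import *
C=cam("top")
P=lambda u,v,z: ray(C,(225+(u+.5)/4.7-.5,180+(v+.5)/4.7-.5),z)
a,b=P(303,108,.055),P(731,78,.055)
d=(b-a)[:2];print("shaft",(a+b)/2,np.linalg.norm(d),np.degrees(np.arctan2(d[1],d[0])))
L=[P(*p,.059) for p in[(152,352),(292,360),(288,435),(147,430)]];S=[P(*p,.059) for p in[(455,370),(530,373),(525,447),(450,443)]]
e100=(L[0]+L[3])/2;e25=(L[1]+L[2])/2;m65=(S[0]+S[3])/2;m105=(S[1]+S[2])/2
for p in(e100,e25,m65,m105):print(p)
B=[P(*p,.012) for p in[(50,332),(535,355),(530,482),(42,455)]];b1=(B[0]+B[3])/2;b2=(B[1]+B[2])/2
print("base",b1,b2,np.linalg.norm(b1-b2))
d=e100-m105;print(np.linalg.norm(d),np.degrees(np.arctan2(d[1],d[0])));d/=np.linalg.norm(d)
d2=(b1-b2);print(np.degrees(np.arctan2(d2[1],d2[0])));d2/=np.linalg.norm(d2)
g=np.mean([e100-.1*d,e25-.025*d,m65+.065*d,m105+.105*d],0);print("groove",g, "from base",b2+.11*d2,b1-.165*d2)
t=P(182,390,.062);print("pin tip",(t-g)@d)
s=get_state();print(R.from_rotvec(s["tool_rot"]).as_matrix())
```

```text
shaft [ 0.62043065 -0.00648862  0.055     ] 0.2400025176927872 -76.64274632445401
[0.42396075 0.16443119 0.059     ]
[0.43263977 0.08879856 0.059     ]
[0.44188772 0.00123371 0.059     ]
[ 0.44650518 -0.03910301  0.059     ]
base [0.4174047  0.22805526 0.012     ] [ 0.4471808  -0.04328953  0.012     ] 0.2729736460480769
0.20477895934583043 96.32059048316563
96.26231144551048
groove [0.43500983 0.06502173 0.059     ] from base [0.43518194 0.06605409 0.012     ] [0.43540298 0.06403983 0.012     ]
pin tip 0.08215670442245203
[[ 8.93920896e-01  4.48224018e-01 -8.12899751e-04]
 [ 4.48224750e-01 -8.93919695e-01  1.46714780e-03]
 [-6.90562135e-05 -1.67587587e-03 -9.99998593e-01]]
```

Request:
send_rows(
  xyz=[
    [0,0,-40],
    [0,0,-80],
    [32,-22,-90],
    [64,-45,-90],
    [97,-68,-90],
    [129,-90,-90],
    [161,-113,-90],
    [194,-136,-90],
    [226,-158,-90],
    [259,-181,-90],
  ],
  dr=[
    [0,0,0],
    [0,0,0],
    [0,0,-0.08],
    [0,0,-0.16],
    [0,0,-0.24],
    [0,0,-0.32],
    [0,0,-0.4],
    [0,0,-0.48],
    [0,0,-0.56],
    [0,0,-0.64],
  ],
  jaw=87,
)

```text
time: 0.93
position: [0.442, -0.3015, 0.3042]
tool_rot: [-2.671, -1.653, 0.001]
ft_force: [0.5, 0.0, -0.4]
grip_width: 0.999
grip_force: 0.0
```

```bash
cat >> h.py <<'E'
def go(x,y,z,yaw):
    s=get_state();M=R.from_rotvec(s["tool_rot"]).as_matrix();p=s["position"]
    yaw=np.radians(yaw);c,n=np.cos(yaw),np.sin(yaw);T=np.array([[c,n,0],[n,-c,0],[0,0,-1]])
    print("t",round(s["time"],2),"pos",p.round(4),"F",s["ft_force"].round(2),"w",round(s["grip_width"]*87,1),"gf",s["grip_force"])
    print("mm",(M.T@(np.array([x,y,z])-p)*1000).round(1),"dr",R.from_matrix(M.T@T).as_rotvec().round(4))
E
python3 -c "
from h import *
go(.6147,.0178,.2,103.36)"
```

```text
t 0.93 pos [ 0.442  -0.3015  0.3042] F [ 0.45  0.02 -0.37] w 86.9 gf 0.0
mm [362.8  12.2 104. ] dr [-5.000e-04  3.000e-04 -6.956e-01]
```

Request:
send_rows(
  xyz=[
    [40,1,0],
    [80,3,10],
    [120,4,20],
    [160,6,35],
    [200,7,50],
    [240,8,65],
    [280,9,80],
    [320,11,95],
    [363,12,104],
    [363,12,104],
  ],
  dr=[
    [0,0,-0.08],
    [0,0,-0.16],
    [0,0,-0.24],
    [0,0,-0.32],
    [0,0,-0.4],
    [0,0,-0.48],
    [0,0,-0.56],
    [0,0,-0.64],
    [0,0,-0.6956],
    [0,0,-0.6956],
  ],
)

```text
time: 1.77
position: [0.6155, 0.0248, 0.1977]
tool_rot: [-1.934, -2.468, -0.005]
ft_force: [-1.6, 1.0, 0.1]
grip_width: 1.002
grip_force: 0.0
```

```bash
python3 -c "
from h import *
go(.6147,.0178,.2,103.36)
C=cam('wrist');im=get_image('wrist');cv2.imwrite('pics/w1.png',im[:,:,::-1])
d=np.array([np.cos(np.radians(103.36)),np.sin(np.radians(103.36)),0]);m=np.array([.6204,-.0065,.055])
for k in(-.12,0,.12):print(proj(C,m+k*d))
"
```

```text
t 1.77 pos [0.6155 0.0248 0.1977] F [-1.56  1.03  0.13] w 87.2 gf 0.0
mm [-6.6 -2.5 -2.3] dr [-0.0014 -0.0066  0.008 ]
[318.65618217 318.17716682]
[319.31052557 217.82320811]
[320.09062582  98.18243825]
```

View pics/w1.png

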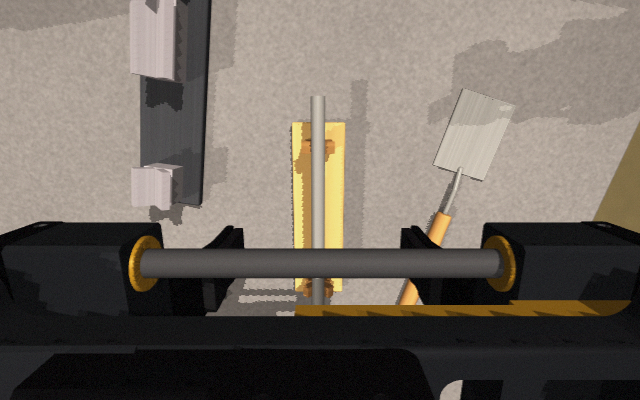

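Shaft far end at (318,96), against (320,98) predicted, so the estimate holds to within 1 mm. Descending.

Request:
send_rows(
  xyz=[
    [0,0,15],
    [0,0,38],
    [0,0,60],
    [0,0,82],
    [0,0,102],
    [0,0,120],
    [0,0,134],
    [0,0,143],
    [0,0,147],
    [0,0,147],
  ],
  dr=[
    [0,0,0],
    [0,0,0],
    [0,0,0],
    [0,0,0],
    [0,0,0],
    [0,0,0],
    [0,0,0],
    [0,0,0],
    [0,0,0],
    [0,0,0],
  ],
  jaw=60,
)

```text
time: 2.65
position: [0.6152, 0.0152, 0.0529]
tool_rot: [-1.953, -2.46, 0.001]
ft_force: [-0.4, 0.4, 0.9]
grip_width: 0.689
grip_force: 0.0
```

```bash
python3 -c "
from h import *
go(.6147,.0178,.053,103.36)"
```

```text
t 2.65 pos [0.6152 0.0152 0.0529] F [-0.45  0.41  0.9 ] w 59.9 gf 0.0
mm [ 2.6  0.1 -0.1] dr [-0.0011 -0.0001 -0.0041]
```

Request:
send_rows(
  xyz=[
    [0,0,0],
    [0,0,0],
    [0,0,0],
    [0,0,0],
    [0,0,0],
    [0,0,0],
    [0,0,0],
    [0,0,0],
    [0,0,0],
    [0,0,0],
  ],
  dr=[
    [0,0,0],
    [0,0,0],
    [0,0,0],
    [0,0,0],
    [0,0,0],
    [0,0,0],
    [0,0,0],
    [0,0,0],
    [0,0,0],
    [0,0,0],
  ],
  jaw=0,
  grip_force=40,
)

```text
time: 3.48
position: [0.6139, 0.0153, 0.0537]
tool_rot: [-1.951, -2.459, 0.005]
ft_force: [-5.7, -0.7, 10.5]
grip_width: 0.045
grip_force: 6.5
```

```bash
python3 -c "
from h import *
go(.6147,.0178,.053,103.36)"
```

```text
t 3.48 pos [0.6139 0.0153 0.0537] F [-5.74 -0.67 10.48] w 3.9 gf 6.534040533006191
mm [2.3 1.4 0.7] dr [-0.0041  0.0003 -0.0038]
```

```bash
python3 -c "
from h import *
go(.6147,.0178,.053,103.36)
s=get_image('side')[140:260,250:410]
w=get_image('wrist')
s=cv2.resize(s,(533,400),interpolation=cv2.INTER_CUBIC)
w=w[40:340,200:440];w=cv2.resize(w,(267,400))
cv2.imwrite('pics/w2.png',np.hstack([s,w])[:,:,::-1])
go(.6147,.0178,.053,103.36)
"
```

```text
t 3.48 pos [0.6139 0.0153 0.0537] F [-5.74 -0.67 10.48] w 3.9 gf 6.534040533006191
mm [2.3 1.4 0.7] dr [-0.0041  0.0003 -0.0038]
t 3.58 pos [0.6142 0.0154 0.0542] F [-5.04 -0.54  7.6 ] w 1.7 gf 4.000994386151433
mm [2.2 1.  1.2] dr [-0.0031  0.0005 -0.0037]
```

View pics/w2.png

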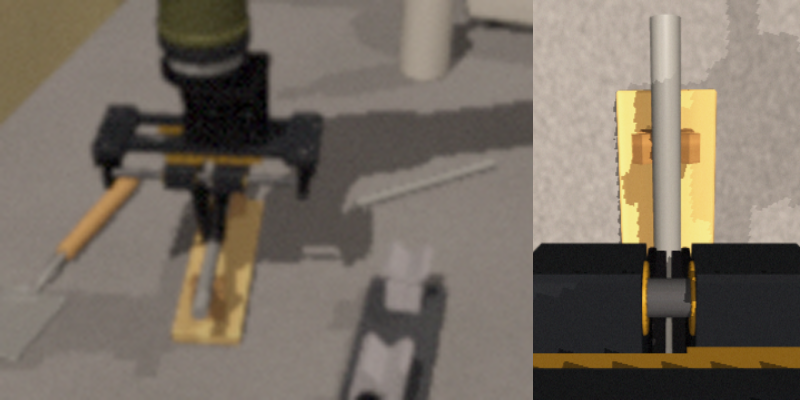

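The jaws closed to under 4 mm with an upward push. They are closing on top of the bar, with the shaft visible below the finger gap. I'll open them and measure the true height from the wrist view.

Request:
send_rows(
  xyz=[
    [0,0,0],
    [0,0,0],
    [0,0,0],
    [0,0,0],
    [0,0,0],
    [0,0,0],
    [0,0,0],
    [0,0,0],
    [0,0,0],
    [0,0,0],
  ],
  dr=[
    [0,0,0],
    [0,0,0],
    [0,0,0],
    [0,0,0],
    [0,0,0],
    [0,0,0],
    [0,0,0],
    [0,0,0],
    [0,0,0],
    [0,0,0],
  ],
  jaw=60,
)

```text
time: 4.42
position: [0.6155, 0.0157, 0.0534]
tool_rot: [1.952, 2.461, -0.0]
ft_force: [0.3, -0.2, -0.0]
grip_width: 0.654
grip_force: 0.0
```

```bash
python3 -c "
from h import *
import bench;print([n for n in dir(bench) if n[0]!='_'], globals().get('nose_length'))
go(.6147,.0178,.053,103.36)
C=cam('wrist');w=get_image('wrist');cv2.imwrite('pics/raw3.png',w[:,:,::-1])
d=np.array([np.cos(np.radians(103.36)),np.sin(np.radians(103.36)),0]);m=np.array([.6204,-.0065,.055])
for z in(.045,.055):
  m[2]=z;e=m+.12*d;n=np.array([d[1],-d[0],0])*.007
  print(z,proj(C,e),proj(C,e-.02*d-n)-proj(C,e-.02*d+n))
c=cv2.resize(w[0:300,200:440],None,fx=2.5,fy=2,interpolation=cv2.INTER_CUBIC)
s=get_image('side')[140:240,270:350];s=cv2.resize(s,(200,600)[::1],interpolation=cv2.INTER_CUBIC) if 0 else s
cv2.imwrite('pics/w3.png',c[:,:,::-1])
"
```

```text
['MotionError', 'calibration', 'close_job', 'get_image', 'get_state', 'nose_length'] 0.017
t 4.42 pos [0.6155 0.0157 0.0534] F [ 0.3 -0.2 -0. ] w 56.9 gf 0.0
mm [ 2.2 -0.3  0.4] dr [-0.0001  0.0001 -0.0036]
0.045 [320.56927004  61.29836985] [-25.55727385   0.09168791]
0.055 [320.51458682  57.61689598] [-27.09704883   0.09721014]
```

View pics/w3.png

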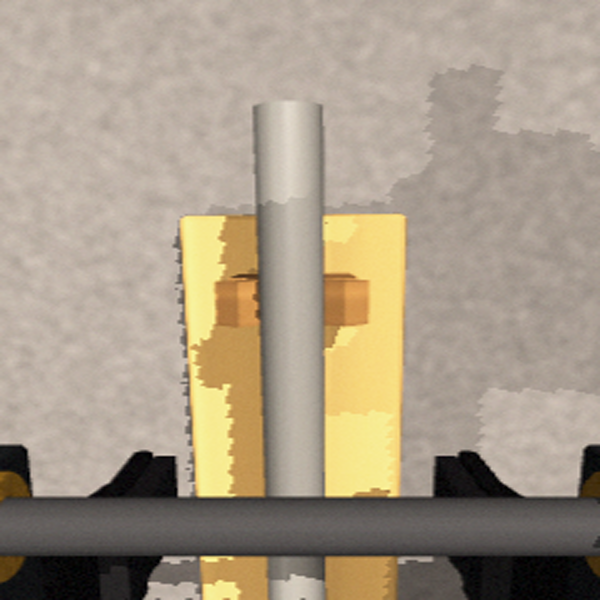

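The shaft end is at (316,50) in full-frame pixels, slightly higher and wider than predicted. I'll fit the bar's two edges; their tangent planes and the known 7 mm radius give the axis.

```bash
cat >> h.py <<'E'
def axis(im,C,rows,u0,hw,r=.007,sgn=1):
    """cylinder axis from its two edges found along image rows near u0(v)"""
    g=cv2.Sobel(cv2.GaussianBlur(im,(3,3),0).astype(np.float32),cv2.CV_32F,1,0,ksize=3);g=np.abs(g).sum(2)
    Es=[]
    for s in(-1,1):
        pts=[]
        for v in rows:
            c=u0(v)+s*hw(v);k=np.arange(int(c-5),int(c+6));w=g[v,k]**2;pts.append((w@k/w.sum(),v))
        p=np.array(pts)
        for _ in range(4):
            q=np.polyfit(p[:,1],p[:,0],1);e=np.abs(p[:,0]-np.polyval(q,p[:,1]));p=p[e<=max(.4,2*np.median(e))]
        Es.append(q);print("edge",q.round(4),len(p),e.max().round(2))
    K,Rc,t=C;o=-Rc.T@t;N=[]
    for q in Es:
        a,b=[Rc.T@np.linalg.solve(K,[np.polyval(q,v),v,1]) for v in(rows[0],rows[-1])];n=np.cross(a,b);N.append(n/np.linalg.norm(n))
    vm=np.mean(rows);mid=Rc.T@np.linalg.solve(K,[(np.polyval(Es[0],vm)+np.polyval(Es[1],vm))/2,vm,1])
    N=[n*np.sign(n@mid) for n in N];d=np.cross(*N);d/=np.linalg.norm(d)
    # axis point in the plane of the middle ray: N.(p-o)=r
    pl=np.cross(d,mid);pl=np.cross(mid,pl)
    p=o+np.linalg.lstsq(np.array([N[0],N[1],np.cross(d,N[0]+N[1])*0+d]),np.array([r,r,0.]),rcond=None)[0]
    return p,d
E
python3 -c "
from h import *
w=cv2.imread('pics/raw3.png');C=cam('wrist')
rows=list(range(60,130))+list(range(170,236))
p,d=axis(w,C,rows,lambda v:315.8+(v-60)*.0135,lambda v:13.9-(v-60)*.013)
if d[1]<0:d=-d
print('dir',d,np.degrees(np.arctan2(d[1],d[0])))
for y in(-.0065,.0157,.11):print(p+d*(y-p[1])/d[1])
print('end',ray(C,(315.6,50.5),.055))
w=cv2.imread('pics/w1.png')
"
```

```text
edge [2.760000e-02 3.003339e+02] 128 0.35
edge [6.100000e-03 3.278059e+02] 128 0.38
dir [-0.23962453  0.97030937  0.03286035] 103.87202238191962
[ 0.61852394 -0.0065      0.03983066]
[0.6130415  0.0157     0.04058248]
[0.58975347 0.11       0.04377603]
end [0.58956621 0.11291831 0.055     ]
```

Run:
```python
from h import *
# w1 was taken while settling: pose just before
s=dict(position=np.array([.6155,.0248,.1977]),tool_rot=np.array([-1.934,-2.468,-.005]))
w=cv2.imread('pics/w1.png');C=cam('wrist',s)
p,d=axis(w,C,list(range(102,118))+list(range(158,240)),lambda v:317.8,lambda v:7.2)
if d[1]<0:d=-d
print(d)
for y in(-.0065,.0157,.11):print(p+d*(y-p[1])/d[1])
C3=cam('wrist')
# rest base width, far end, crop px ->full
for a,b,z in[((184,217),(406,216),.012),((216,300),(370,300),.056)]:
    A,B=[ray(C3,(200+u/2.5,v/2),z) for u,v in(a,b)];print('w',np.linalg.norm(A-B),(A+B)/2)
for a,b,z in[((293,122),(345,123),.012)]:
    A,B=[ray(C,q,z) for q in(a,b)];print('w1',np.linalg.norm(A-B),(A+B)/2)
im=get_image("top");cv2.imwrite("pics/top3.png",im[:,:,::-1])
S=get_image("side");cv2.imwrite("pics/side3.png",S[:,:,::-1])
a=cv2.imread("pics/side0.png")[170:250,280:350];b=S[170:250,280:350,::-1]
cv2.imwrite("pics/cmp.png",cv2.resize(np.hstack([a,b]),(800,457),interpolation=cv2.INTER_CUBIC))
d=np.array([np.cos(np.radians(103.36)),np.sin(np.radians(103.36)),0]);m=np.array([.6204,-.0065,.055]);Cs=cam("side")
for k in(-.12,.12):print((proj(Cs,m+k*d)-[280,170])*5.714)
```

```text
edge [8.000000e-03 3.111223e+02] 98 0.36
edge [2.600000e-03 3.232051e+02] 88 0.35
[-0.24162532  0.96606505 -0.0912991 ]
[ 0.61842506 -0.0065     -0.01577262]
[ 0.61287256  0.0157     -0.01787065]
[ 0.58928691  0.11       -0.02678258]
w 0.05797607598995994 [0.59614328 0.08768842 0.012     ]
w 0.032899365736733355 [0.60136423 0.06526092 0.056     ]
w1 0.05778543584096148 [0.59663739 0.08798707 0.012     ]
[225.31999261  99.64414429]
[163.31796412 364.64567424]
```

View pics/cmp.png

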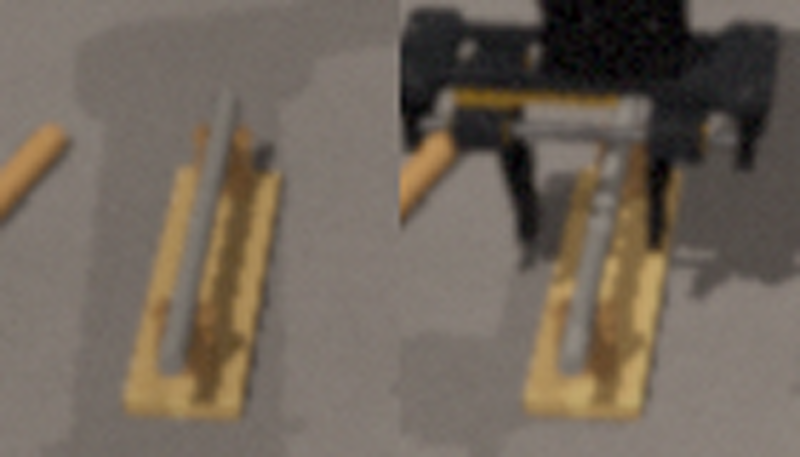

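Run:
```python
from h import *
s=get_state();M=R.from_rotvec(s["tool_rot"]).as_matrix();Cs=cam("side");Ct=cam("top")
print(s["position"],s["grip_width"]*87)
for zt in(.017,.005,-.005,-.015):
  print(zt,[(proj(Cs,s["position"]+M@np.array([0,y,zt]))-[280,170])*5.714+[400,0] for y in(-.035,.035)])
# body corner rods height etc
S=cv2.imread("pics/side3.png")[150:250,290:350]
cv2.imwrite("pics/s3.png",cv2.resize(S,None,fx=6,fy=6,interpolation=cv2.INTER_LANCZOS4))
for n in("top0","top3"):
  print(n)
```

```text
[0.61552484 0.0157285  0.05342053] 59.66727684162864
0.017 [array([657.05515298, 277.98495579]), array([526.53775471, 270.35535733])]
0.005 [array([656.64521871, 259.85508847]), array([525.34613603, 252.31016143])]
-0.005 [array([656.29979521, 244.57829193]), array([524.34212082, 237.10592587])]
-0.015 [array([655.95085007, 229.14574667]), array([523.327944  , 221.74780875])]
top0
top3
```

View pics/s3.png

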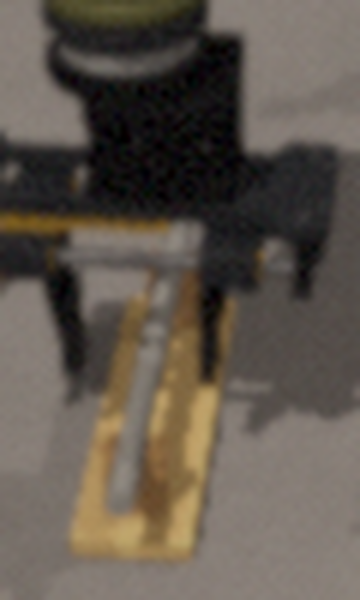

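The right fingertip seems to end near z≈0.055, level with the bar's axis, which would explain the squeeze-off. The space below is clear down to 12 mm, so I'll go 15 mm lower and 2 mm sideways, then grip.

Request:
send_rows(
  xyz=[
    [0,-2,2],
    [0,-2,5],
    [0,-2,8],
    [0,-2,11],
    [0,-2,13],
    [0,-2,15],
    [0,-2,15],
    [0,-2,15],
    [0,-2,15],
    [0,-2,15],
  ],
  dr=[
    [0,0,0],
    [0,0,0],
    [0,0,0],
    [0,0,0],
    [0,0,0],
    [0,0,0],
    [0,0,0],
    [0,0,0],
    [0,0,0],
    [0,0,0],
  ],
  jaw=60,
)

```text
time: 5.45
position: [0.6138, 0.0153, 0.0386]
tool_rot: [1.952, 2.461, 0.0]
ft_force: [1.0, -1.2, 0.1]
grip_width: 0.69
grip_force: 0.0
```

Request:
send_rows(
  xyz=[
    [0,0,0],
    [0,0,0],
    [0,0,0],
    [0,0,0],
    [0,0,0],
    [0,0,0],
    [0,0,0],
    [0,0,0],
    [0,0,0],
    [0,0,0],
  ],
  dr=[
    [0,0,0],
    [0,0,0],
    [0,0,0],
    [0,0,0],
    [0,0,0],
    [0,0,0],
    [0,0,0],
    [0,0,0],
    [0,0,0],
    [0,0,0],
  ],
  jaw=5,
  grip_force=30,
)

```text
time: 6.28
position: [0.6133, 0.0152, 0.0384]
tool_rot: [-1.952, -2.461, 0.001]
ft_force: [-1.8, -0.5, 0.9]
grip_width: 0.154
grip_force: 30.0
```

```bash
python3 -c "
from h import *
go(.6147,.0178,.038,103.36)"
```

```text
t 6.28 pos [0.6133 0.0152 0.0384] F [-1.77 -0.5   0.87] w 13.4 gf 29.99707818031311
mm [2.2 2.  0.4] dr [-0.0008  0.0001 -0.0034]
```

Gripped: 13.4 mm at 30 N. Lifting.

Request:
send_rows(
  xyz=[
    [0,0,-4],
    [0,0,-12],
    [0,0,-22],
    [0,0,-34],
    [0,0,-46],
    [0,0,-56],
    [0,0,-64],
    [0,0,-68],
    [0,0,-70],
    [0,0,-70],
  ],
  dr=[
    [0,0,0],
    [0,0,0],
    [0,0,0],
    [0,0,0],
    [0,0,0],
    [0,0,0],
    [0,0,0],
    [0,0,0],
    [0,0,0],
    [0,0,0],
  ],
)

```text
time: 7.12
position: [0.6137, 0.0152, 0.1089]
tool_rot: [1.952, 2.461, 0.0]
ft_force: [0.1, 0.1, -3.0]
grip_width: 0.151
grip_force: 30.0
```

```bash
python3 -c "
from h import *
go(.4396,.0233,.108,96.29)"
```

```text
t 7.12 pos [0.6137 0.0152 0.1089] F [ 0.08  0.12 -2.95] w 13.1 gf 29.98830735683441
mm [  47.5 -167.7    0.8] dr [0.0005 0.0003 0.1198]
```

Request:
send_rows(
  xyz=[
    [3,-10,0],
    [9,-32,0],
    [15,-56,0],
    [22,-80,0],
    [29,-104,0],
    [36,-128,0],
    [42,-149,0],
    [46,-163,0],
    [47.5,-167.7,0],
    [47.5,-167.7,0],
  ],
  dr=[
    [0,0,0.01],
    [0,0,0.02],
    [0,0,0.04],
    [0,0,0.06],
    [0,0,0.08],
    [0,0,0.1],
    [0,0,0.11],
    [0,0,0.12],
    [0,0,0.12],
    [0,0,0.12],
  ],
)

```text
time: 7.95
position: [0.4384, 0.0232, 0.1081]
tool_rot: [2.096, 2.34, -0.002]
ft_force: [0.6, 0.1, -3.1]
grip_width: 0.149
grip_force: 30.0
```

```bash
python3 -c "
from h import *
get_image('side')
go(.4396,.0233,.108,96.29)
C=cam('wrist');w=get_image('wrist');cv2.imwrite('pics/raw4.png',w[:,:,::-1])
t=get_image('top');cv2.imwrite('pics/top4.png',t[:,:,::-1])
c=cv2.resize(w[0:280,180:460],(600,600),interpolation=cv2.INTER_CUBIC)
cv2.imwrite('pics/w4.png',c[:,:,::-1])
g=np.array([.435,.065,.059]);d=np.array([-.1096,.994,0]);n=np.array([.994,.1096,0])
for a in(.025,.075,.1):
  for k in(-.02,-.014,.014,.02):print(a,k,((proj(C,g+a*d+k*n)-[180,0])*600/280).round(1))
"
```

```text
t 8.0 pos [0.4397 0.0232 0.1085] F [ 0.57 -0.5  -3.93] w 12.8 gf 29.98974770307541
mm [ 0.1 -0.1  0.5] dr [0.0008 0.0008 0.0001]
0.025 -0.02 [240.8 257. ]
0.025 -0.014 [259.6 257.1]
0.025 0.014 [347.4 257.1]
0.025 0.02 [366.2 257.1]
0.075 -0.02 [237.   85.3]
0.075 -0.014 [257.   85.3]
0.075 0.014 [350.1  85.4]
0.075 0.02 [370.1  85.4]
0.1 -0.02 [234.9  -8.8]
0.1 -0.014 [255.5  -8.7]
0.1 0.014 [351.6  -8.7]
0.1 0.02 [372.2  -8.6]
```

View pics/w4.png

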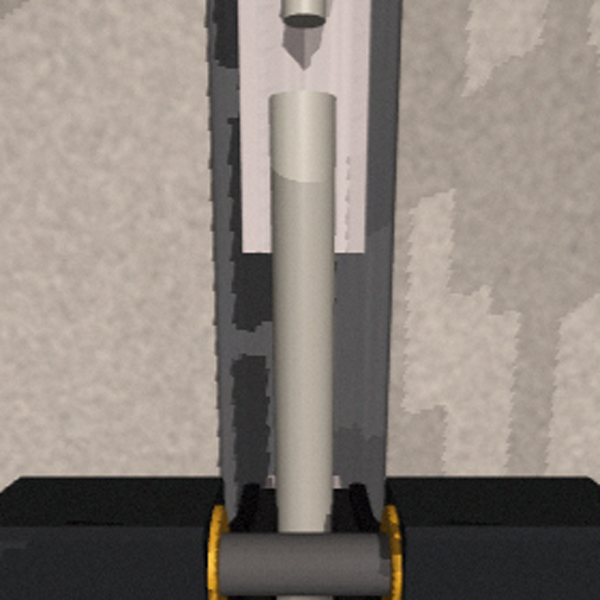

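```bash
python3 -c "
from h import *
C=cam('wrist');g=np.array([.435,.065,.059]);d=np.array([-.1096,.994,0]);n=np.array([.994,.1096,0])
f=lambda u,v,z:ray(C,(180+u*280/600,v*280/600),z)-g
for nm,u,v,z in[('pin',304,18,.055),('bar',303,93,.132),('sec',304,252,.059),('axis hi',303,150,.125),('axis lo',304.5,500,.125)]:
  q=f(u,v,z);print(nm,(q@d).round(4),(q@n).round(4))
g3=np.array([.435,.065,0]);p=get_state()['position'];print((p-g3)@d,(p-g3)@n)
"
```

```text
pin 0.0946 0.0011
bar 0.057 0.0007
sec 0.0267 0.0011
axis hi 0.0473 0.0007
axis lo -0.0326 0.001
-0.041947921014196386 0.0009907173307569512
```

Gap ahead to the anvil is about 36 mm and the lateral error under 0.5 mm. Lowering to just above contact.

Request:
send_rows(
  xyz=[
    [0,0,5],
    [0,0,14],
    [0,0,25],
    [0,0,36],
    [0,0,46],
    [0,0,54],
    [0,0,60],
    [0,0,64],
    [0,0,66],
    [0,0,66],
  ],
  dr=[
    [0,0,0],
    [0,0,0],
    [0,0,0],
    [0,0,0],
    [0,0,0],
    [0,0,0],
    [0,0,0],
    [0,0,0],
    [0,0,0],
    [0,0,0],
  ],
)

```text
time: 8.93
position: [0.4394, 0.0234, 0.0421]
tool_rot: [-2.096, -2.34, 0.0]
ft_force: [0.4, -0.3, -3.5]
grip_width: 0.148
grip_force: 30.0
```

Request:
send_rows(
  xyz=[
    [0,0,0.5],
    [0,0,1],
    [0,0,1.5],
    [0,0,2],
    [0,0,2.5],
    [0,0,3],
    [0,0,3],
    [0,0,3],
    [0,0,3],
    [0,0,3],
  ],
  dr=[
    [0,0,0],
    [0,0,0],
    [0,0,0],
    [0,0,0],
    [0,0,0],
    [0,0,0],
    [0,0,0],
    [0,0,0],
    [0,0,0],
    [0,0,0],
  ],
)

```text
time: 9.77
position: [0.4395, 0.0233, 0.0395]
tool_rot: [2.096, 2.34, -0.0]
ft_force: [-0.8, -0.4, -2.3]
grip_width: 0.15
grip_force: 30.0
```

Not yet clearly seated. I'll keep lowering slowly.

Request:
send_rows(
  xyz=[
    [0,0,0.3],
    [0,0,0.6],
    [0,0,0.9],
    [0,0,1.2],
    [0,0,1.2],
    [0,0,1.2],
    [0,0,1.2],
    [0,0,1.2],
    [0,0,1.2],
    [0,0,1.2],
  ],
  dr=[
    [0,0,0],
    [0,0,0],
    [0,0,0],
    [0,0,0],
    [0,0,0],
    [0,0,0],
    [0,0,0],
    [0,0,0],
    [0,0,0],
    [0,0,0],
  ],
)

```text
time: 10.6
position: [0.4395, 0.0233, 0.0388]
tool_rot: [2.096, 2.34, -0.001]
ft_force: [-2.8, -0.5, 4.8]
grip_width: 0.149
grip_force: 30.0
```

Seated, with about 8 N of support. Release.

Request:
send_rows(
  xyz=[
    [0,0,0],
    [0,0,0],
    [0,0,0],
    [0,0,0],
    [0,0,0],
    [0,0,0],
    [0,0,0],
    [0,0,0],
    [0,0,0],
    [0,0,0],
  ],
  dr=[
    [0,0,0],
    [0,0,0],
    [0,0,0],
    [0,0,0],
    [0,0,0],
    [0,0,0],
    [0,0,0],
    [0,0,0],
    [0,0,0],
    [0,0,0],
  ],
  jaw=50,
)

```text
time: 11.43
position: [0.4395, 0.0233, 0.0382]
tool_rot: [2.096, 2.34, -0.0]
ft_force: [-0.4, -0.6, -0.5]
grip_width: 0.576
grip_force: 0.0
```

Request:
send_rows(
  xyz=[
    [0,0,-5],
    [0,0,-15],
    [0,0,-30],
    [0,0,-45],
    [0,0,-60],
    [0,0,-70],
    [0,0,-80],
    [0,0,-80],
    [0,0,-80],
    [0,0,-80],
  ],
  dr=[
    [0,0,0],
    [0,0,0],
    [0,0,0],
    [0,0,0],
    [0,0,0],
    [0,0,0],
    [0,0,0],
    [0,0,0],
    [0,0,0],
    [0,0,0],
  ],
)

```text
time: 12.27
position: [0.439, 0.0233, 0.1177]
tool_rot: [-2.096, -2.339, 0.001]
ft_force: [0.5, 0.0, -0.1]
grip_width: 0.576
grip_force: 0.0
```

```bash
python3 -c "
from h import *
go(.4550,-.1400,.150,96.29)
C=cam('wrist');w=get_image('wrist')
t=get_image('top')
c=cv2.resize(w[0:280,180:460],(400,400),interpolation=cv2.INTER_CUBIC)
k=cv2.resize(t[240:290,225:345],(800,333)[::1],interpolation=cv2.INTER_CUBIC)[:,::1]
o=np.zeros((600,800,3),np.uint8);o[:250,:600]=cv2.resize(k,(600,250));o[250:600,:350]=cv2.resize(c,(350,350));cv2.imwrite('pics/m5.png',o[:,:,::-1])
"
```

```text
t 12.27 pos [0.439  0.0233 0.1177] F [ 0.52  0.   -0.13] w 50.1 gf 0.0
mm [-164.    -2.   -32.3] dr [-0.001  -0.     -0.0002]
```

View pics/m5.png

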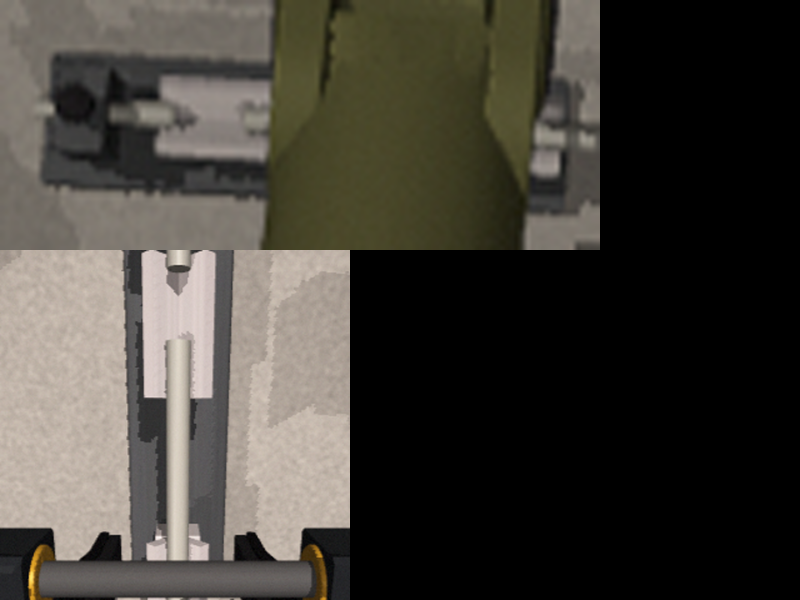

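The bar lies straight in the groove: its end is at (178,339) in the wrist panel, in line with the pin above it, with a clear gap. Next I go behind the tail with closed fingers.

Request:
send_rows(
  xyz=[
    [-10,0,-5],
    [-32,0,-5],
    [-56,0,-5],
    [-80,0,-5],
    [-104,0,-5],
    [-128,0,-5],
    [-152,0,-5],
    [-172,0.5,-5],
    [-183,0.5,-5],
    [-183,0.5,-5],
  ],
  dr=[
    [0,0,0],
    [0,0,0],
    [0,0,0],
    [0,0,0],
    [0,0,0],
    [0,0,0],
    [0,0,0],
    [0,0,0],
    [0,0,0],
    [0,0,0],
  ],
  jaw=0,
  grip_force=10,
)

```text
time: 13.2
position: [0.4595, -0.1616, 0.123]
tool_rot: [-2.101, -2.335, 0.001]
ft_force: [-0.3, -0.2, 0.2]
grip_width: 0.01
grip_force: 0.0
```

```bash
python3 -c "
from h import *
go(.4607,-.1587,.036,96.29)
get_image('side');C=cam('wrist');w=get_image('wrist')
d=np.array([-.1096,.994,0]);b=np.array([.4355,.065,.055])
for a in(-.19,-.185,-.18):print(a,proj(C,b+a*d))
cv2.imwrite('pics/w6.png',w[0:330,180:460][:,:,::-1])
go(.4607,-.1587,.036,96.29)
"
```

```text
t 13.2 pos [ 0.4595 -0.1616  0.123 ] F [-0.33 -0.15  0.17] w 0.9 gf 0.0
mm [ 2.8  1.5 87. ] dr [-0.0006  0.0001 -0.0047]
-0.19 [322.48368899 162.57946883]
-0.185 [322.47161774 156.02920555]
-0.18 [322.4594214  149.41106753]
t 13.3 pos [ 0.4598 -0.1579  0.123 ] F [ 0.99  0.27 -0.72] w 0.2 gf 0.0
mm [-1.   0.9 87. ] dr [-0.0006 -0.0012 -0.0004]
```

View pics/w6.png

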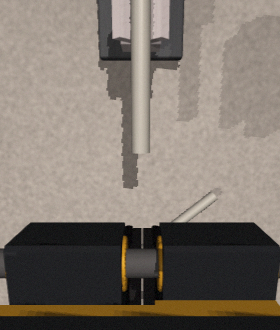

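Tail at (321,153), a ≈ −0.183 along the groove, centred on the fingers. Lowering, then approaching.

Request:
send_rows(
  xyz=[
    [0,0.5,10],
    [0,0.5,24],
    [0,0.5,38],
    [0,0.5,52],
    [0,0.5,64],
    [0,0.5,74],
    [0,0.5,81],
    [0,0.5,85],
    [0,0.5,85],
    [0,0.5,85],
  ],
  dr=[
    [0,0,0],
    [0,0,0],
    [0,0,0],
    [0,0,0],
    [0,0,0],
    [0,0,0],
    [0,0,0],
    [0,0,0],
    [0,0,0],
    [0,0,0],
  ],
)

```text
time: 14.13
position: [0.4608, -0.1584, 0.0384]
tool_rot: [2.096, 2.34, 0.0]
ft_force: [-0.3, 0.1, -0.7]
grip_width: 0.002
grip_force: 0.0
```

Request:
send_rows(
  xyz=[
    [4,0,0],
    [8,0,0],
    [12,0,0],
    [16,0,0],
    [20,0,0],
    [23,0,0],
    [26,0,0],
    [29,0,0],
    [32,0,0],
    [35,0,0],
  ],
  dr=[
    [0,0,0],
    [0,0,0],
    [0,0,0],
    [0,0,0],
    [0,0,0],
    [0,0,0],
    [0,0,0],
    [0,0,0],
    [0,0,0],
    [0,0,0],
  ],
)

```text
time: 14.97
position: [0.4567, -0.1242, 0.0383]
tool_rot: [2.096, 2.339, -0.001]
ft_force: [-0.2, -2.0, -0.1]
grip_width: 0.005
grip_force: 1.1
```

Request:
send_rows(
  xyz=[
    [2,0,0],
    [4,0,0],
    [6,0,0],
    [8,0,0],
    [10,0,0],
    [12,0,0],
    [14,0,0],
    [16,0,0],
    [18,0,0],
    [20,0,0],
  ],
  dr=[
    [0,0,0],
    [0,0,0],
    [0,0,0],
    [0,0,0],
    [0,0,0],
    [0,0,0],
    [0,0,0],
    [0,0,0],
    [0,0,0],
    [0,0,0],
  ],
)

```text
time: 15.8
position: [0.4546, -0.1036, 0.0383]
tool_rot: [2.096, 2.34, 0.0]
ft_force: [0.4, -3.5, 0.4]
grip_width: 0.009
grip_force: 1.2
```

```bash
python3 -c "
from h import *
go(.4607,-.1587,.036,96.29)
C=cam('wrist');w=get_image('wrist')
cv2.imwrite('pics/raw7.png',w[:,:,::-1])
cv2.imwrite('pics/w7.png',w[0:330,180:460][:,:,::-1])
go(.4607,-.1587,.036,96.29)
"
```

```text
t 15.8 pos [ 0.4546 -0.1036  0.0383] F [ 0.43 -3.51  0.36] w 0.8 gf 1.233454407483805
mm [-55.4   0.1   2.3] dr [ 0.0002  0.0002 -0.0001]
t 15.85 pos [ 0.4545 -0.1031  0.0383] F [ 0.1  -2.23  0.03] w 0.4 gf 1.1434647701389622
mm [-55.9   0.1   2.3] dr [ 0.0001 -0.0001  0.0003]
```

Request:
send_rows(
  xyz=[
    [0.8,0,0],
    [1.6,0,0],
    [2.4,0,0],
    [3.2,0,0],
    [4,0,0],
    [4.8,0,0],
    [5.6,0,0],
    [6.4,0,0],
    [7.2,0,0],
    [8,0,0],
  ],
  dr=[
    [0,0,0],
    [0,0,0],
    [0,0,0],
    [0,0,0],
    [0,0,0],
    [0,0,0],
    [0,0,0],
    [0,0,0],
    [0,0,0],
    [0,0,0],
  ],
)

```text
time: 16.68
position: [0.4537, -0.0958, 0.0383]
tool_rot: [2.096, 2.34, 0.0]
ft_force: [0.1, -2.6, -0.1]
grip_width: 0.004
grip_force: 1.3
```

Request:
send_rows(
  xyz=[
    [0.2,0,0],
    [0.4,0,0],
    [0.6,0,0],
    [0.8,0,0],
    [1,0,0],
    [1.2,0,0],
    [1.4,0,0],
    [1.6,0,0],
    [1.8,0,0],
    [2,0,0],
  ],
  dr=[
    [0,0,0],
    [0,0,0],
    [0,0,0],
    [0,0,0],
    [0,0,0],
    [0,0,0],
    [0,0,0],
    [0,0,0],
    [0,0,0],
    [0,0,0],
  ],
)

```text
time: 17.52
position: [0.4534, -0.0938, 0.0383]
tool_rot: [2.096, 2.34, -0.0]
ft_force: [0.7, -2.3, 0.8]
grip_width: 0.006
grip_force: 1.3
```

Friction about 2.3 N, no stop yet. I'll continue in 2 mm increments, watching the force.

Request:
send_rows(
  xyz=[
    [0.2,0,0],
    [0.4,0,0],
    [0.6,0,0],
    [0.8,0,0],
    [1,0,0],
    [1.2,0,0],
    [1.4,0,0],
    [1.6,0,0],
    [1.8,0,0],
    [2,0,0],
  ],
  dr=[
    [0,0,0],
    [0,0,0],
    [0,0,0],
    [0,0,0],
    [0,0,0],
    [0,0,0],
    [0,0,0],
    [0,0,0],
    [0,0,0],
    [0,0,0],
  ],
)

```text
time: 18.35
position: [0.4532, -0.0919, 0.0382]
tool_rot: [2.096, 2.34, -0.0]
ft_force: [1.4, -2.3, 0.2]
grip_width: 0.008
grip_force: 1.3
```

Request:
send_rows(
  xyz=[
    [0.2,0,0],
    [0.4,0,0],
    [0.6,0,0],
    [0.8,0,0],
    [1,0,0],
    [1.2,0,0],
    [1.4,0,0],
    [1.6,0,0],
    [1.8,0,0],
    [2,0,0],
  ],
  dr=[
    [0,0,0],
    [0,0,0],
    [0,0,0],
    [0,0,0],
    [0,0,0],
    [0,0,0],
    [0,0,0],
    [0,0,0],
    [0,0,0],
    [0,0,0],
  ],
)

```text
time: 19.18
position: [0.4531, -0.0906, 0.0383]
tool_rot: [2.096, 2.339, -0.001]
ft_force: [2.1, -6.3, 0.4]
grip_width: 0.001
grip_force: 2.8
```

Contact with the stop, about 4 N on it. Pressing a little more.

Request:
send_rows(
  xyz=[
    [0.2,0,0],
    [0.4,0,0],
    [0.6,0,0],
    [0.8,0,0],
    [1,0,0],
    [1,0,0],
    [1,0,0],
    [1,0,0],
    [1,0,0],
    [1,0,0],
  ],
  dr=[
    [0,0,0],
    [0,0,0],
    [0,0,0],
    [0,0,0],
    [0,0,0],
    [0,0,0],
    [0,0,0],
    [0,0,0],
    [0,0,0],
    [0,0,0],
  ],
)

```text
time: 20.02
position: [0.453, -0.0903, 0.0384]
tool_rot: [2.096, 2.338, -0.001]
ft_force: [2.6, -7.1, -0.3]
grip_width: 0.008
grip_force: 3.3
```

Request:
send_rows(
  xyz=[
    [0.2,0,0],
    [0.4,0,0],
    [0.6,0,0],
    [0.8,0,0],
    [1,0,0],
    [1.2,0,0],
    [1.2,0,0],
    [1.2,0,0],
    [1.2,0,0],
    [1.2,0,0],
  ],
  dr=[
    [0,0,0],
    [0,0,0],
    [0,0,0],
    [0,0,0],
    [0,0,0],
    [0,0,0],
    [0,0,0],
    [0,0,0],
    [0,0,0],
    [0,0,0],
  ],
)

```text
time: 20.85
position: [0.4529, -0.0899, 0.0384]
tool_rot: [2.096, 2.337, -0.002]
ft_force: [2.5, -8.2, -1.1]
grip_width: 0.005
grip_force: 4.2
```

Request:
send_rows(
  xyz=[
    [0.3,0,0],
    [0.6,0,0],
    [0.9,0,0],
    [1.2,0,0],
    [1.5,0,0],
    [1.8,0,0],
    [1.8,0,0],
    [1.8,0,0],
    [1.8,0,0],
    [1.8,0,0],
  ],
  dr=[
    [0,0,0],
    [0,0,0],
    [0,0,0],
    [0,0,0],
    [0,0,0],
    [0,0,0],
    [0,0,0],
    [0,0,0],
    [0,0,0],
    [0,0,0],
  ],
)

```text
time: 21.68
position: [0.4528, -0.0893, 0.0385]
tool_rot: [2.096, 2.336, -0.004]
ft_force: [1.9, -10.3, -0.2]
grip_width: 0.003
grip_force: 5.5
```

About 8 N on the stop. Backing off gently along the groove.

Request:
send_rows(
  xyz=[
    [-0.5,0,0],
    [-1,0,0],
    [-2,0,0],
    [-3,0,0],
    [-4,0,0],
    [-6,0,0],
    [-9,0,0],
    [-13,0,0],
    [-18,0,0],
    [-24,0,0],
  ],
  dr=[
    [0,0,0],
    [0,0,0],
    [0,0,0],
    [0,0,0],
    [0,0,0],
    [0,0,0],
    [0,0,0],
    [0,0,0],
    [0,0,0],
    [0,0,0],
  ],
)

```text
time: 22.52
position: [0.4548, -0.1095, 0.038]
tool_rot: [-2.095, -2.34, 0.0]
ft_force: [0.0, -0.2, -0.6]
grip_width: 0.007
grip_force: 0.0
```

Request:
send_rows(
  xyz=[
    [-8,0,0],
    [-16,0,0],
    [-24,0,-8],
    [-30,0,-25],
    [-30,0,-45],
    [-30,0,-70],
    [-30,0,-90],
    [-30,0,-100],
    [-30,0,-100],
    [-30,0,-100],
  ],
  dr=[
    [0,0,0],
    [0,0,0],
    [0,0,0],
    [0,0,0],
    [0,0,0],
    [0,0,0],
    [0,0,0],
    [0,0,0],
    [0,0,0],
    [0,0,0],
  ],
)

```text
time: 23.35
position: [0.4584, -0.14, 0.1383]
tool_rot: [2.096, 2.339, -0.0]
ft_force: [0.1, 0.4, 0.0]
grip_width: 0.004
grip_force: 0.0
```

```bash
python3 -c "
from h import *
go(.4607,-.1587,.036,96.29)
t=get_image('top');w=get_image('wrist')
a=cv2.resize(t[245:290,225:365],None,fx=5.7,fy=5.7,interpolation=cv2.INTER_CUBIC)
o=np.zeros((600,a.shape[1],3),np.uint8);o[:a.shape[0]]=a
b=cv2.resize(w[0:330,180:460],(280,330));o[265:595,:280]=b
cv2.imwrite('pics/m8.png',o[:,:,::-1]);print(o.shape)
"
```

```text
t 23.35 pos [ 0.4584 -0.14    0.1383] F [0.12 0.44 0.05] w 0.4 gf 0.0
mm [-18.8   0.2 102.3] dr [ 0.0004  0.0005 -0.0006]
(600, 798, 3)
```

View pics/m8.png

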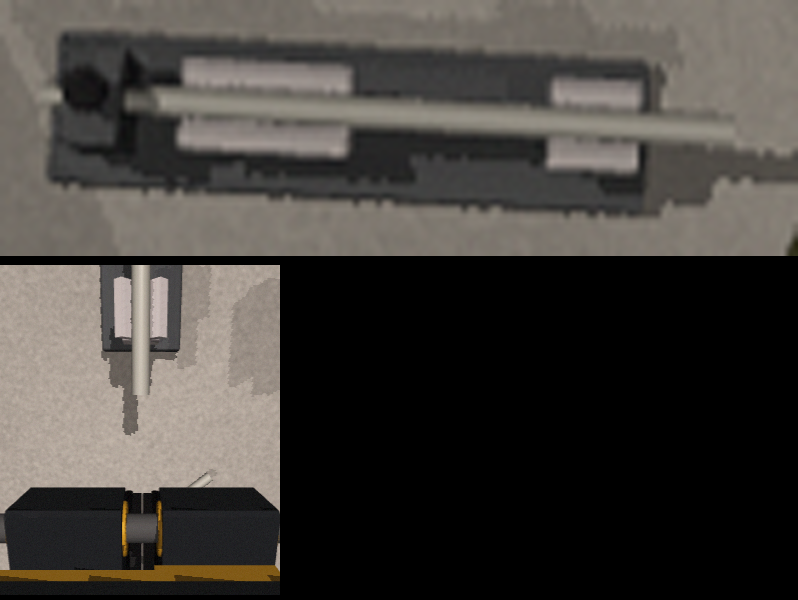

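The bar lies straight in both groove sections, with its end meeting the pin at about (158,100) in the enlarged view and nothing touching it. Handing in.

```bash
python3 -c "
from bench import *
print(close_job())"
```

```text
the job is handed in; nothing more can be done
None
```

I laid the shaft in the groove about 36 mm short of the stop and let go, then pushed it home with about 8 N. I left it lying against the anvil and handed the job in at about 23 s; no verdict came back.

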